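Shut the ultrasonic cleaner and hold the washed basket over the drain tray

TASK

First shut the lid of the small ultrasonic cleaner fully and gently, with the wash basket still standing on the bench. Then pick the basket up by its handle, carry it level over the shut cleaner to the small white enamel tray on the other side, and hold it there to drain: centred in the tray, its long sides parallel to the tray's long sides, its underside about 2 cm above the tray's floor. The basket must not touch the cleaner, the lid or the tray, the glassware stays where it is, and you finish with the basket still held steady in the gripper; do not set it down.

Things in the scene. Friction and masses are not known exactly. Their poses are not given: they have to be found in the camera images.
- cleaner: Stainless ultrasonic cleaner fixed to the bench, between basket and tray: a box 150 (its x) x 140 (its y) x 120 mm high with an open tank. Origin: centre of its underside, at bench height. Its front (display, knob) faces its -x, roughly towards the robot; the lid's hinge runs along its y at the top of its far (+x) side.
- lid (a joint): Angle of the cleaner's hinged lid in rad: 0 = shut flat on the rim, grows as it opens upward and away from the robot (1.57 = upright); starts at 1.0 to 1.45. The hinge is stiff: the lid stays at any angle and takes 1 to 3 N at its free edge to close. Plate 150 long from the hinge x 140 wide x 8 mm thick, 0.2 kg. When open, its top face looks away from the robot.
- lid_hinge (a point): Centre of the hinge line, in the plane of the lid's underside, 120 mm above the bench at the cleaner's far top edge. It turns with the lid: y axis = hinge line, -x axis = along the plate to the free edge (150 mm away), z axis = out of the plate's top face, which is 8 mm above.
- lid_tab (a point): Centre of the lid's grey tab, 162 mm from the hinge line, in mid thickness: 50 wide x 8 mm thick, sticking out 26 mm beyond the middle of the free edge in the plane of the plate. With the lid shut it is 124 mm above the bench, in front of the cleaner. Same axes as lid_hinge.
- basket: Loose steel wire wash basket with dark steel fittings fixed in it, about 0.3 kg: 120 (its x) x 80 (its y) x 45 mm high, with an arched handle over the middle, along its x, up to 133 mm. Origin: centre of its underside; z up. It stands on the bench on the left or the right of the cleaner.
- basket_grip (a point): Centre of the straight grey grip of the basket's handle, 125 mm above the basket's underside: a bar 70 long (along basket x) x 14 wide (y) x 16 mm high, to be pinched across y. Axes as the basket.
- tray: Shallow white enamel tray with a dark rim, fixed to the bench on the other side of the cleaner: 180 (its x) x 130 (its y) outside, rim 23 mm high, 5 mm walls and floor. Origin: centre of its underside.
- tray_floor (a point): Centre of the tray's inner floor (170 x 120 mm), 5 mm above the bench. Axes as the tray.
- flask: Stoppered glass bottle, 66 mm diameter, 130 mm high, loose, behind the cleaner to its left. To be left alone. Origin: centre of its underside.
- jar: Amber jar with black cap, 60 mm diameter, 80 mm high, loose, behind the cleaner to its right. To be left alone. Origin: centre of its underside.
- beaker: Small glass beaker, 62 mm diameter, 80 mm high, loose, behind the cleaner, between bottle and jar. To be left alone. Origin: centre of its underside.
There are look-alikes about, which are no part of the job. Of the things that look like the tray, take the one that is farthest to the robot's right at the start. Leave any turquoise look-alike of the cleaner alone.

How it is judged (in metres and radians):
On the way, in this order (a step that is already met when the one before it is completed fails the run):
1. the lid is fully shut while the basket still stands where it was (value of joint lid below 0.04 rad and distance of basket from where it was at the start of the episode below 0.03 m), for 0.2 s.
2. the basket passes over the shut cleaner, clear of it (value of joint lid below 0.04 rad and height (world z) of basket above 0.13 m and x of basket in the frame of cleaner between -0.12 and 0.12 m and y of basket in the frame of cleaner between -0.06 and 0.06 m), for 0.1 s.
At the end, for the whole second after the job is handed in: The lid is shut (within 0.04 rad). The basket hangs still in the fingers, touching neither tray nor cleaner: its centre within 12 mm of the tray's centre, its long axis within 0.14 rad of the tray's, its underside 8 to 35 mm above the tray's floor and within 0.14 rad of level (value of joint lid below 0.04 rad and horizontal distance between basket and tray_floor below 0.012 m and angle between the x axis of basket and the x axis of tray, either way round below 0.14 rad and z of basket in the frame of tray_floor between 0.008 and 0.035 m and angle between basket's own z axis and vertical below 0.14 rad and contact force between basket and the fingers above 2 N and contact force between basket and tray below 0.3 N and contact force between basket and cleaner below 0.3 N and linear speed of basket below 0.03 m/s and angular speed of basket below 0.2 rad/s); the arm keeps its last pose, push and grip.
It fails at once if the lid is slammed (faster than 3 rad/s) (velocity of joint lid below -3 rad/s).
It fails at once if the basket touches the cleaner or its lid (contact force between basket and cleaner above 1 N).
It fails at once if the basket touches the tray (contact force between basket and tray above 1 N).
It fails at once if the basket is tipped by more than 0.35 rad (angle between basket's own z axis and vertical above 0.35 rad).
It fails at once if the flask, jar or beaker is moved by more than 25 mm (distance of any of flask, jar, beaker from where it was at the start of the episode above 0.025 m).
It also fails if it takes over 64 s, if anything falls off the work surface, if the arm or the gripper's body presses on something with over 40 N, if the wrist force passes 120 N, or if a joint passes its speed limit or range.

ROBOT

A 6-joint arm with a two-finger parallel gripper is mounted at the origin on the work surface. World frame = base frame: x ahead of the robot, y to its left, z up, the work surface at z = 0. Lengths are in mm, angles in rad, forces in N, time in s.
With the tool pointing down it reaches from about 300 to 775 mm from the base axis. Payload 14.6 kg.
Tool frame: the origin (TCP) lies on the front face of the gripper's body, between the roots of the fingers; the fingertips stand 97 mm ahead of it and the grasp point (between the pads) lies 78 mm ahead of it; z points along the fingers, y is the direction in which the jaws open and shut (so a half turn about z gives the same grasp; the last joint's range is limited). The gripper opens to 94 mm and grips with 3 to 60 N. Pads are 16 mm wide; open, the fingers measure 119 mm over their backs; the gripper's body (75 mm by 177 mm) begins 78 mm behind the grasp point.
Start: joints at [1.119, 0.3, 1.521, -0, 1.321, -0.067], TCP at [206.452, 509.772, 302.646] pointing down, gripper open.
Joint ranges: [-3.03, 3.03], [-0.79, 2.21], [0.23, 2.52], [-1.04, 4.18], [0, 3.07], [-2.55, 2.55]. Speed limits (rad/s): [2.22, 2.22, 2.57, 3.14, 3.14, 3.14].

INTERFACE

Orientations are given as [roll, pitch, yaw] about the fixed x, y, z axes, in that order (R = Rz(yaw) Ry(pitch) Rx(roll)).
In Python, from cell import manip, eyes, finder gives the robot as it stands.
- The arm moves only by the tool drive_tool, never from a script. Its argument "rows" is a list of rows, each an object with "offset": the shift along the tool's x, y, z in mm, a list of three; "spin": the turn about the tool's z in degrees; "jaw": the finger opening in mm, from 0 to 94. In form: [{"offset": [dx, dy, dz], "spin": spin, "jaw": jaw}, ...]. A call has 1 to 20 rows; each row shifts and turns the commanded pose from where the row before left it, along the tool's axes as they then stand; what a row does not reach is not made up. A row lasts 1/10 s, in which the tool goes at most 50 mm and 8.59 degrees, less where a joint would pass 70% of its speed; a pose out of reach is approached as far as the arm can. A call is refused whole if a number of a shift passes 50 or a number of a turn 8.59, either way. A call with a gripper value outside its range is refused whole. The fingers move at their own pace and stop on an object; "force" is the grip in N (left out, the last holds). Time passes only in rows, so rows that do not move let the fingers close. It gives the time, the measured TCP pose, the force and the opening at its end, in the units of the state.
- manip.read_state(): the state, without advancing time (a new reading comes with each control period).
- eyes.camera(name): name is "scene" or "side" or "wrist"; returns a dict with "color" (400x640x3 uint8, blue, green, red), "depth" (400x640 float32, mm along the optical axis (not along the pixel's ray), 0 where there is no reading), "vfov" (degrees; the focal length in pixels is half the picture's height over the tangent of half this angle, whatever the lens; pixels are square), "cx", "cy" (the principal point, pixels), "rvec" (rotation vector, rad) and "tvec" (3), from world to camera coordinates, as OpenCV has them. Camera axes: x right, y down, z forward; pixel columns grow to the right and rows downward; lengths in mm; the calibration is good to about 2 mm. A picture is of the moment at which its call begins.
- manip.sign_off(): hands the job in, once; it reports no verdict.
Trained networks look in the newest picture that a camera, given by its name, has taken for a name from the list of things; names that differ only in an ending like _2 or _b are one class to them, and where a whole thing is asked for, a point or a joint stands for the part that bears it (a point fixed in the world has none). Each returns a list of dicts, best first, with "p" (0 to 1); they miss things now and then, are a little off and sometimes report something else, mostly with a low value. They report only what shows in the picture. A call takes as long as a camera call. They do not tell look-alikes from the thing itself.
- finder.find_in(camera, target): "uv" ([column, row] in pixels, amid what is visible of it).
The state is a dict: "clock": time; "joints": joint angles; "qd": joint speeds; "effort": joint torques, N m; "eef_pos": TCP position; "eef_rot": TCP orientation; "wrist_force": force on the tool from outside, world axes, zero at the start; "moment": the same for the moment, N m; "finger_gap": finger opening in mm.
Only numpy, scipy, OpenCV 4.12 (cv2) and the standard library are available. Lean on these libraries where they do the work, as an engineer would, in place of code of your own. Each camera call takes 0.05 s, during which the arm holds its last target. There are 200 camera calls.

## Working session

There is one attempt and no reset: what is moved stays moved. The work goes in short steps, Python scripts to look and compute and a tool call to move; the robot and the scene stay as the last step left them, time stands still between calls to the robot, and variables do not carry over. Pictures are saved under pics/ and viewed, about 8 in all and at most 12, crops included, and the job is handed in when it is done.

Besides the shell and the picture viewer there is one more tool, called after "Emit:" in YAML: its name, and indented under it one key for each argument. drive_tool: Moves the arm, as the interface text tells. Its arguments: {"type":"object","properties":{"rows":{"type":"array","items":{"type":"object","properties":{"offset":{"type":"array","items":{"type":"number"}},"spin":{"type":"number"},"jaw":{"type":"number"}}}},"force":{"type":"number"}},"required":["rows"]}

```bash
ls; mkdir -p pics; cat > h.py <<'E'
import numpy as np, cv2
from cell import manip, eyes, finder
def cam(n):
    c=eyes.camera(n); c['R']=cv2.Rodrigues(np.array(c['rvec'],float))[0]; c['t']=np.array(c['tvec'],float).ravel()
    c['f']=200/np.tan(np.radians(c['vfov'])/2); return c
def cloud(c):
    v,u=np.mgrid[:400,:640]; z=c['depth'].astype(float)
    P=np.stack([(u-c['cx'])/c['f']*z,(v-c['cy'])/c['f']*z,z],-1)
    W=(P-c['t'])@c['R']; W[z<=0]=np.nan; return W
E
python3 - <<'E'
from h import *
s=manip.read_state();print(s)
for n in ['scene','side']:
    c=cam(n);W=cloud(c);cv2.imwrite(f'pics/{n}0.png',c['color']);np.savez(f'{n}0.npz',W=W,color=c['color'])
    print(n,-c['R'].T@c['t'])
    for t in ['cleaner','lid','lid_tab','basket','basket_grip','tray','flask','jar','beaker']:
        for d in finder.find_in(n,t)[:4]:
            u,v=np.round(d['uv']).astype(int);print(t,round(d['p'],2),(u,v),np.round(W[min(v,399),min(u,639)]))
E
```

```text
pics
{'clock': 0.0, 'joints': array([ 1.11937064e+00,  3.00471201e-01,  1.52158374e+00, -5.14958575e-05,
        1.32069922e+00, -6.66108366e-02]), 'qd': array([ 5.53336781e-04, -1.01184478e-03, -3.70469135e-04,  2.70193905e-04,
       -3.83851681e-04, -2.01809312e-06]), 'effort': array([-9.46175969e-04, -5.31806016e+01, -3.52728403e+01,  7.07883085e-02,
        2.44182476e-02, -7.90000445e-05]), 'eef_pos': array([206.41296112, 509.6336936 , 302.08508597]), 'eef_rot': array([-3.14043040e+00, -2.75435670e-05,  2.75679057e+00]), 'wrist_force': array([ 0.25874076, -0.53119368,  0.6383249 ]), 'moment': array([ 0.00327368,  0.00458408, -0.00255418]), 'finger_gap': 94.01413534992086}
scene [876.76830396 696.62905628 981.82796337]
cleaner 0.75 (np.int64(298), np.int64(194)) [561.  33. 191.]
cleaner 0.61 (np.int64(420), np.int64(236)) [346. 246. 126.]
lid 0.62 (np.int64(422), np.int64(224)) [321. 221. 130.]
lid 0.57 (np.int64(289), np.int64(175)) [553. -29. 199.]
lid_tab 0.85 (np.int64(422), np.int64(226)) [327. 228. 133.]
lid_tab 0.56 (np.int64(290), np.int64(176)) [553. -23. 200.]
basket 0
[... 723 characters left out ...]
309), np.int64(122)) [326. 210. 125.]
lid_tab 0.82 (np.int64(308), np.int64(117)) [314. 224. 127.]
lid_tab 0.81 (np.int64(339), np.int64(197)) [550. -42. 199.]
lid_tab 0.4 (np.int64(389), np.int64(155)) [513. 313.  17.]
basket 0.73 (np.int64(390), np.int64(156)) [516. 316.  12.]
basket_grip 0.8 (np.int64(390), np.int64(157)) [517. 313.  11.]
tray 0.94 (np.int64(195), np.int64(260)) [ 281. -214.    6.]
tray 0.93 (np.int64(260), np.int64(354)) [ 536. -323.    4.]
flask 0.6 (np.int64(445), np.int64(213)) [729. 134.  80.]
jar 0.57 (np.int64(392), np.int64(318)) [ 736. -165.   79.]
jar 0.56 (np.int64(340), np.int64(195)) [550. -37. 200.]
beaker 0.66 (np.int64(419), np.int64(259)) [719.  28.  24.]
```

View pics/scene0.png

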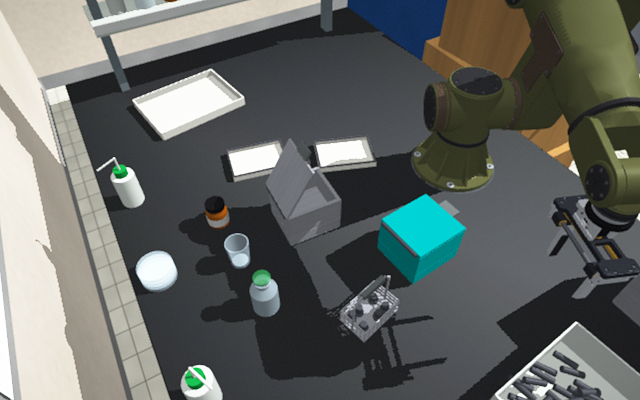

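View pics/side0.png

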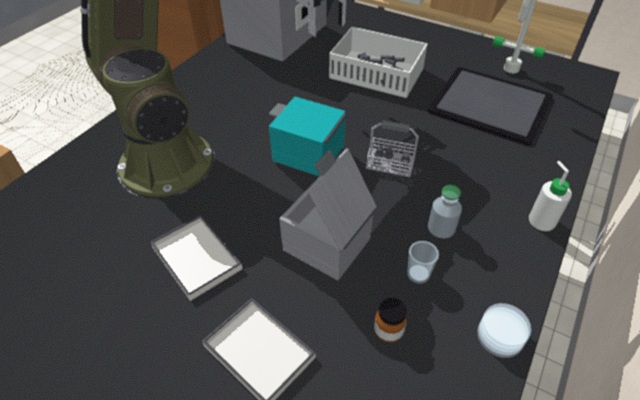

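The grey cleaner is at scene (305,205), with the turquoise look-alike at (420,236). There are two dark-rimmed small trays: (255,160) at y≈-314 and (342,152) at y≈-200. The big rimless tray at (190,102) is a different kind. The basket is at (368,310), on the left. I take the tray at y≈-314 and will check its size in the fit.

```bash
cat > fit.py <<'E'
from h import *
D={n:np.load(n+'0.npz') for n in('scene','side')}
W=np.concatenate([D[n]['W'].reshape(-1,3) for n in D]);C=np.concatenate([D[n]['color'].reshape(-1,3) for n in D]).astype(int)
src=np.repeat([0,1],256000)
ok=np.isfinite(W[:,0]);W=W[ok];C=C[ok];src=src[ok]
def box(x0,x1,y0,y1,z0,z1):return (W[:,0]>x0)&(W[:,0]<x1)&(W[:,1]>y0)&(W[:,1]<y1)&(W[:,2]>z0)&(W[:,2]<z1)
def rect(P):
    (c,s,a)=cv2.minAreaRect(P[:,:2].astype(np.float32));return np.round(c,1),np.round(s,1),round(a,1)
for nm,(x,y) in dict(tray=(540,-314),other=(271,-205),).items():
  for s in(0,1):
    m=box(x-130,x+130,y-130,y+130,-5,40)&(src==s)
    w=m&(C.min(1)>150)
    print(nm,s,'white',rect(W[w]),'medz',np.median(W[w][:,2]),'rim',rect(W[m&(W[:,2]>14)]))
for s in(0,1):
    m=box(440,700,-130,120,100,300)&(src==s);P=W[m]
    # lid plane by RANSAC
    rng=np.random.default_rng(0);best=(0,)
    for _ in range(500):
        a,b,c=P[rng.choice(len(P),3,False)];n=np.cross(b-a,c-a)
        if np.linalg.norm(n)<1e-6:continue
        n/=np.linalg.norm(n);k=np.abs((P-a)@n)<2
        if k.sum()>best[0]:best=(k.sum(),k)
    Q=P[best[1]];mu=Q.mean(0);n=np.linalg.svd(Q-mu,full_matrices=False)[2][2];n*=np.sign(n[2])
    print('lid',s,len(P),len(Q),'mean',mu.round(1),'n',n.round(3),'tilt',np.degrees(np.arccos(n[2])),'yaw n',np.degrees(np.arctan2(n[1],n[0])))
    for q in (0,1):pass
    print('  top pts',Q[np.argsort(Q[:,2])[-5:]].round(), 'z range',Q[:,2].min(),Q[:,2].max())
    m=box(400,700,-140,120,15,123)&(src==s);print('  cleaner',rect(W[m]))
    m=box(420,620,220,390,8,160)&(src==s);print('basket',rect(W[m]),'h',np.percentile(W[m][:,2],[50,95,99.5]))
    m&=W[:,2]>100;print('  handle',m.sum(),rect(W[m]) if m.sum()>5 else '', W[m].mean(0))
for nm,b in dict(flask=(690,800,90,200),beaker=(680,790,-20,80),jar=(680,790,-190,-90)).items():
    m=box(*b,15,200);print(nm,rect(W[m]),W[m][:,2].max())
E
python3 fit.py
```

```text
tray 0 white (array([ 530.6, -318. ]), array([135.9, 170.4]), 77.3) medz 6.829547557292611 rim (array([ 530.1, -319.3]), array([138. , 179.6]), 78.0)
tray 1 white (array([ 529.3, -317.2]), array([119.2, 173.5]), 77.4) medz 4.702555001598712 rim (array([ 528.6, -319.3]), array([131.4, 183.2]), 78.4)
other 0 white (array([ 278.5, -204.8]), array([130.6, 175.7]), 68.7) medz 6.59173977993032 rim (array([ 276.9, -204.4]), array([139.6, 181. ]), 68.8)
other 1 white (array([ 275.8, -206.2]), array([121.1, 174.3]), 68.7) medz 4.661410493942046 rim (array([ 276.3, -206.6]), array([131.4, 184. ]), 69.1)
lid 0 2988 1935 mean [555.4 -26.9 196.7] n [ 0.856 -0.05   0.514] tilt 59.06151577052764 yaw n -3.3362360173498673
  top pts [[506. -38. 276.]
 [506. -17. 276.]
 [507. -25. 276.]
 [509. -17. 277.]
 [506. -31. 278.]] z range 119.60276376744655 277.6817988954569
  cleaner (array([519.9, -28. ]), array([145.7, 159.1]), 86.3)
basket (array([524.8, 304.6]), array([123.3,  81.5]), 13.8) h [ 33.07636862 134.15664301 136.76097133]
  handle 301 (array([525.3, 305.5]), array([121.9,  15.9]), 15.6) [529.24787516 307.53290831 128.92787432]
lid 1 4897 3467 mean [554.5 -35.9 194.4] n [ 0.857 -0.052  0.513] tilt 59.13134726371286 yaw n -3.487740977766958
  top pts [[505. -53. 276.]
 [508.  -8. 276.]
 [505. -46. 276.]
 [506. -36. 277.]
 [507. -23. 277.]] z range 118.52736257522939 276.76825563843295
  cleaner (array([567.2, -33.9]), array([142.6, 258.1]), 86.5)
basket (array([522.8, 303. ]), array([122.1,  85.9]), 14.3) h [ 32.30272963 132.02924417 134.98345128]
  handle 279 (array([522.7, 302.7]), array([119.4,  18.2]), 15.8) [523.86333474 300.46657897 125.32961121]
flask (array([725.7, 157.4]), array([70.2, 65.5]), 79.9) 133.4578987578764
beaker (array([729.5,   9.1]), array([58.2, 61.4]), 89.0) 84.3481321538248
jar (array([ 729.9, -148.2]), array([63.6, 61.3]), 58.2) 86.88704351309279
```

Cleaner: hinge ≈(591,-35), yaw ≈-3.4°, lid ≈1.03 rad. Basket ≈(524,304), yaw ≈14.5°. Tray ≈(529.5,-318.5), 180x130 (confirmed), long axis ≈-12.3°. First I rise, close the jaws and square up to the lid.

Emit:
drive_tool:
  rows:
    - {"offset": [0,0,-35],"spin": -6.2,"jaw": 0}
    - {"offset": [0,0,-40],"spin": -6.2,"jaw": 0}
    - {"offset": [0,0,-25],"spin": -6.2,"jaw": 0}
    - {"offset": [0,0,0],"spin": 0,"jaw": 0}
  force: 40

```text
clock: 1.4
eef_pos: [206.6, 510.0, 406.3]
eef_rot: [3.136, 0.002, 3.085]
wrist_force: [0.2, -0.4, -0.2]
finger_gap: 65.6
```

Emit:
drive_tool:
  rows:
    - {"offset": [-13,-18,0],"spin": 0,"jaw": 0}
    - {"offset": [-26,-35,0],"spin": 0,"jaw": 0}
    - {"offset": [-26,-35,0],"spin": 0,"jaw": 0}
    - {"offset": [-26,-35,0],"spin": 0,"jaw": 0}
    - {"offset": [-26,-35,0],"spin": 0,"jaw": 0}
    - {"offset": [-26,-35,0],"spin": 0,"jaw": 0}
    - {"offset": [-26,-35,0],"spin": 0,"jaw": 0}
    - {"offset": [-26,-35,0],"spin": 0,"jaw": 0}
    - {"offset": [-26,-35,0],"spin": 0,"jaw": 0}
    - {"offset": [-26,-35,0],"spin": 0,"jaw": 0}
    - {"offset": [-26,-35,0],"spin": 0,"jaw": 0}
    - {"offset": [-26,-35,0],"spin": 0,"jaw": 0}
    - {"offset": [-26,-35,0],"spin": 0,"jaw": 0}
    - {"offset": [-26,-35,0],"spin": 0,"jaw": 0}
    - {"offset": [-26,-35,0],"spin": 0,"jaw": 0}
    - {"offset": [-13,-17,0],"spin": 0,"jaw": 0}
    - {"offset": [0,0,0],"spin": 0,"jaw": 0}
    - {"offset": [0,0,0],"spin": 0,"jaw": 0}

```text
clock: 3.2
eef_pos: [564.0, -37.6, 401.7]
eef_rot: [3.141, -0.002, 3.08]
wrist_force: [-0.2, 0.4, 0.6]
finger_gap: 0.4
```

```bash
python3 - <<'E'
from h import *
print(manip.read_state()['eef_pos'])
c=cam('side');cv2.imwrite('pics/s1.png',c['color'][80:330,200:500])
E
```

```text
[564.01295232 -37.57824433 401.65374261]
```

View pics/s1.png

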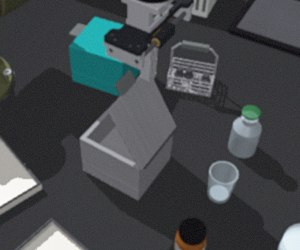

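```bash
python3 - <<'E'
from h import *
c=cam('side')
for p in [(564,-37.6,305),(564,-37.6,401),(506,-30,275),(591,-35,120),(516,-31,0)]:
    q=c['R']@np.array(p)+c['t'];print(p,c['f']*q[0]/q[2]+c['cx']-200,c['f']*q[1]/q[2]+c['cy']-80)
E
```

```text
(564, -37.6, 305) 148.01400927775353 78.72954230597605
(564, -37.6, 401) 150.1066110839588 36.538560789231326
(506, -30, 275) 122.65298935116704 77.62591011352771
(591, -35, 120) 156.77176595421776 148.02749921089597
(516, -31, 0) 126.28887721373098 167.20046261351038
```

Emit:
drive_tool:
  rows:
    - {"offset": [0,0,32],"spin": 0,"jaw": 0}
    - {"offset": [0,0,33],"spin": 0,"jaw": 0}
    - {"offset": [0,0,0],"spin": 0,"jaw": 0}
    - {"offset": [14,0,0],"spin": 0,"jaw": 0}
    - {"offset": [12,0,0],"spin": 0,"jaw": 0}
    - {"offset": [10,0,5],"spin": 0,"jaw": 0}
    - {"offset": [10,0,6],"spin": 0,"jaw": 0}
    - {"offset": [9,0,8],"spin": 0,"jaw": 0}
    - {"offset": [9,0,8],"spin": 0,"jaw": 0}
    - {"offset": [8,0,9],"spin": 0,"jaw": 0}
    - {"offset": [7,0,9],"spin": 0,"jaw": 0}
    - {"offset": [6,0,10],"spin": 0,"jaw": 0}
    - {"offset": [5,0,11],"spin": 0,"jaw": 0}
    - {"offset": [4,0,11],"spin": 0,"jaw": 0}
    - {"offset": [3,0,11],"spin": 0,"jaw": 0}
    - {"offset": [0,0,0],"spin": 0,"jaw": 0}

```text
clock: 4.9
eef_pos: [466.7, -31.8, 248.1]
eef_rot: [3.141, -0.002, 3.081]
wrist_force: [0.6, -0.2, 0.4]
finger_gap: 0.4
```

Emit:
drive_tool:
  rows:
    - {"offset": [2,0,8],"spin": 0,"jaw": 0}
    - {"offset": [1,0,6],"spin": 0,"jaw": 0}
    - {"offset": [0,0,5],"spin": 0,"jaw": 0}
    - {"offset": [0,0,3],"spin": 0,"jaw": 0}
    - {"offset": [0,0,1],"spin": 0,"jaw": 0}
    - {"offset": [0,0,1],"spin": 0,"jaw": 0}
    - {"offset": [0,0,0],"spin": 0,"jaw": 0}
    - {"offset": [0,0,0],"spin": 0,"jaw": 0}

```text
clock: 5.7
eef_pos: [464.4, -31.7, 225.9]
eef_rot: [-3.142, 0.0, 3.081]
wrist_force: [-2.7, 0.6, 4.4]
finger_gap: 0.6
```

```bash
python3 - <<'E'
from h import *
s=manip.read_state();print(s['eef_pos'],s['wrist_force'])
c=cam('side');W=cloud(c)
m=(W[...,0]>500)&(W[...,0]<585)&(abs(W[...,1]+32)<60)&(W[...,2]>90)&(W[...,2]<200);P=W[m]
n=np.linalg.svd(P-P.mean(0),full_matrices=False)[2][2];print(P.mean(0),n,m.sum())
cv2.imwrite('pics/s2.png',c['color'][80:330,200:500])
E
```

```text
[464.39295718 -31.71195956 225.91568808] [-2.67268565  0.57421579  4.35974122]
[543.1593411  -34.15933597 128.14567106] [ 2.21644402e-03 -8.83130010e-04 -9.99997154e-01] 1734
```

View pics/s2.png

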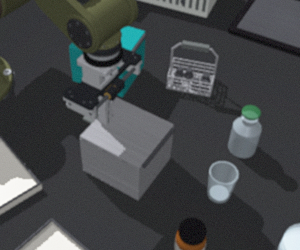

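The lid looks shut: plane tilt ≈0.002 rad, top at 128 mm. I press a touch more to be sure, then lift and go to the basket.

Emit:
drive_tool:
  rows:
    - {"offset": [0,0,1],"spin": 0,"jaw": 0}
    - {"offset": [0,0,1],"spin": 0,"jaw": 0}
    - {"offset": [0,0,0],"spin": 0,"jaw": 0}
    - {"offset": [0,0,0],"spin": 0,"jaw": 0}

```text
clock: 6.15
eef_pos: [464.5, -31.7, 225.5]
eef_rot: [-3.141, 0.001, 3.082]
wrist_force: [-11.9, 0.9, 26.7]
finger_gap: 0.4
```

Emit:
drive_tool:
  rows:
    - {"offset": [0,0,-20],"spin": 0,"jaw": 0}
    - {"offset": [0,0,-45],"spin": 0,"jaw": 94}
    - {"offset": [0,0,-45],"spin": 0,"jaw": 94}
    - {"offset": [-2,17,-10],"spin": 0,"jaw": 94}
    - {"offset": [-4,34,0],"spin": 0,"jaw": 94}
    - {"offset": [-4,34,0],"spin": 0,"jaw": 94}
    - {"offset": [-4,34,0],"spin": 0,"jaw": 94}
    - {"offset": [-4,34,0],"spin": 0,"jaw": 94}
    - {"offset": [-4,34,0],"spin": 0,"jaw": 94}
    - {"offset": [-4,34,0],"spin": 0,"jaw": 94}
    - {"offset": [-4,34,0],"spin": 0,"jaw": 94}
    - {"offset": [-4,34,0],"spin": 0,"jaw": 94}
    - {"offset": [-4,34,0],"spin": 0,"jaw": 94}
    - {"offset": [-2,17,0],"spin": 0,"jaw": 94}
    - {"offset": [0,0,0],"spin": -6,"jaw": 94}
    - {"offset": [0,0,0],"spin": -6,"jaw": 94}
    - {"offset": [0,0,0],"spin": -6,"jaw": 94}
    - {"offset": [0,0,0],"spin": 0,"jaw": 94}
    - {"offset": [0,0,0],"spin": 0,"jaw": 94}

```text
clock: 8.05
eef_pos: [524.8, 305.3, 343.5]
eef_rot: [-3.142, -0.0, -2.891]
wrist_force: [0.1, 0.8, -0.3]
finger_gap: 93.9
```

```bash
python3 - <<'E'
from h import *
print(manip.read_state()['eef_pos'],manip.read_state()['eef_rot'])
c=cam('wrist');W=cloud(c)
cv2.imwrite('pics/w1.png',c['color'])
P=W[np.isfinite(W[...,0])]
near=(np.hypot(P[:,0]-524,P[:,1]-304)<90)
for z0,z1 in((108,145),(116,145),(35,55),(8,50)):
    Q=P[near&(P[:,2]>z0)&(P[:,2]<z1)]
    if len(Q)>20: print(z0,len(Q),Q.mean(0).round(1),cv2.minAreaRect(Q[:,:2].astype(np.float32)),np.percentile(Q[:,2],[5,50,95]))
for t in('basket','basket_grip'):
    for d in finder.find_in('wrist',t)[:2]:u,v=np.array(d['uv']).astype(int);print(t,d,W[v,u])
E
```

```text
[524.76404981 305.28497183 343.5290037 ] [-3.14158681e+00 -4.13978469e-06 -2.89064675e+00]
108 1375 [520.  304.  129.9] ((522.6475219726562, 304.83001708984375), (116.5765151977539, 13.862831115722656), 14.10072135925293) [116.20102301 131.74205561 133.09462891]
116 1308 [520.8 304.2 130.8] ((523.6528930664062, 305.08251953125), (102.46503448486328, 13.862831115722656), 14.10072135925293) [123.05828799 131.7973357  133.1009218 ]
35 1034 [516.9 303.1  43.7] ((523.1006469726562, 304.81280517578125), (120.3064956665039, 80.07691192626953), 14.105100631713867) [42.17942491 43.68701859 45.06830573]
8 3324 [524.3 304.6  28.4] ((523.6646118164062, 304.95452880859375), (119.42182922363281, 80.07691192626953), 14.105101585388184) [ 9.53327036 28.90818274 44.55165622]
basket {'uv': [321.1, 172.9], 'p': 0.96} [506.13190917 302.03395281 130.89789805]
basket_grip {'uv': [319.3, 175.2], 'p': 0.6} [509.17069032 300.92927685 131.49840239]
```

View pics/w1.png

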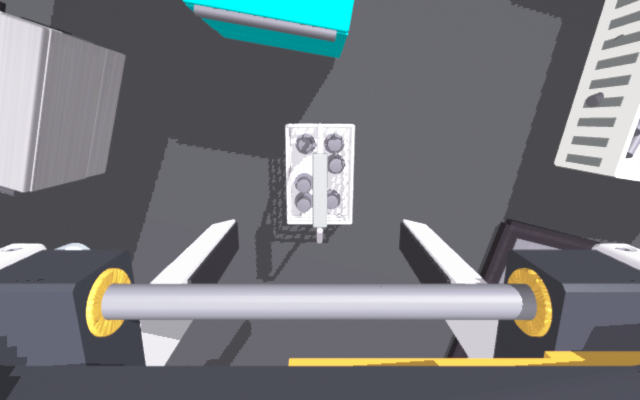

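The wrist view shows the basket at (320,173) centred between the fingers, with pose (523.3,305), 14.1°, and its handle between the pads. I descend and grip.

Emit:
drive_tool:
  rows:
    - {"offset": [1.5,0,30],"spin": 0,"jaw": 94}
    - {"offset": [0,0,35],"spin": 0,"jaw": 94}
    - {"offset": [0,0,35],"spin": 0,"jaw": 94}
    - {"offset": [0,0,25],"spin": 0,"jaw": 60}
    - {"offset": [0,0,15],"spin": 0,"jaw": 40}
    - {"offset": [0,0,0],"spin": 0,"jaw": 20}
    - {"offset": [0,0,0],"spin": 0,"jaw": 0}
    - {"offset": [0,0,0],"spin": 0,"jaw": 0}
    - {"offset": [0,0,0],"spin": 0,"jaw": 0}
    - {"offset": [0,0,0],"spin": 0,"jaw": 0}
    - {"offset": [0,0,0],"spin": 0,"jaw": 0}
    - {"offset": [0,0,0],"spin": 0,"jaw": 0}
    - {"offset": [0,0,0],"spin": 0,"jaw": 0}
    - {"offset": [0,0,0],"spin": 0,"jaw": 0}
  force: 45

```text
clock: 9.6
eef_pos: [523.2, 304.9, 203.6]
eef_rot: [3.142, -0.0, -2.888]
wrist_force: [-0.3, 1.2, 1.3]
finger_gap: 14.0
```

Emit:
drive_tool:
  rows:
    - {"offset": [0,0,-8],"spin": 0,"jaw": 0}
    - {"offset": [0,0,-17],"spin": 0,"jaw": 0}
    - {"offset": [0,0,-25],"spin": 0,"jaw": 0}
    - {"offset": [0,0,-25],"spin": 0,"jaw": 0}
    - {"offset": [0,0,-25],"spin": 0,"jaw": 0}
    - {"offset": [0,0,-25],"spin": 0,"jaw": 0}
    - {"offset": [0,0,-25],"spin": 0,"jaw": 0}
    - {"offset": [0,0,-17],"spin": 0,"jaw": 0}
    - {"offset": [0,0,-8],"spin": 0,"jaw": 0}
    - {"offset": [0,0,0],"spin": 0,"jaw": 0}
    - {"offset": [0,0,0],"spin": 0,"jaw": 0}

```text
clock: 10.7
eef_pos: [523.2, 304.8, 377.6]
eef_rot: [-3.141, -0.001, -2.888]
wrist_force: [-0.1, -0.3, -2.3]
finger_gap: 13.5
```

```bash
cat > bk.py <<'E'
from h import *
def report():
    s=manip.read_state();x,y,z=s['eef_pos'];print(s['eef_pos'],s['eef_rot'],s['finger_gap'],s['wrist_force'])
    for n in('scene','side','wrist'):
        c=cam(n);P=cloud(c).reshape(-1,3);P=P[np.isfinite(P[:,0])]
        b=z-203.3
        k=(np.hypot(P[:,0]-x,P[:,1]-y)<82)&(P[:,2]>b-6)&(P[:,2]<b+52);Q=P[k]
        if n=='wrist':
            T=Q[Q[:,2]>b+36];A=np.c_[T[:,:2]-[x,y],np.ones(len(T))];print(' tilt',np.linalg.lstsq(A,T[:,2],rcond=None)[0])
        print(n,len(Q),cv2.minAreaRect(Q[:,:2].astype(np.float32)),'zmin',np.percentile(Q[:,2],[.5,2,98])-b)
        cv2.imwrite(f'pics/bk_{n}.png',c['color'])
report()
E
python3 bk.py
```

```text
[523.17133662 304.82366396 377.64402023] [-3.14127566e+00 -1.38946998e-03 -2.88760733e+00] 13.53217265516847 [-0.05213312 -0.27983115 -2.28128762]
scene 2226 ((523.7506713867188, 304.0973205566406), (124.28384399414062, 81.53022766113281), 14.491576194763184) zmin [ 0.90764846  2.16727925 46.59863934]
side 1476 ((522.6598510742188, 303.03009033203125), (121.18850708007812, 87.82952880859375), 13.217844009399414) zmin [-1.15571513  0.38727581 45.07839309]
 tilt [-3.94876131e-03  1.54118583e-03  2.17706479e+02]
wrist 9004 ((522.8502197265625, 304.0409240722656), (120.25135040283203, 80.2320327758789), 14.167305946350098) zmin [ 1.15148134  1.63347016 44.4816237 ]
```

Emit:
drive_tool:
  rows:
    - {"offset": [4,-16,0],"spin": 0,"jaw": 0}
    - {"offset": [8.1,-32.6,0],"spin": 0,"jaw": 0}
    - {"offset": [8.1,-32.6,0],"spin": 0,"jaw": 0}
    - {"offset": [8.1,-32.6,0],"spin": 0,"jaw": 0}
    - {"offset": [8.1,-32.6,0],"spin": 0,"jaw": 0}
    - {"offset": [8.1,-32.6,0],"spin": 0,"jaw": 0}
    - {"offset": [8.1,-32.6,0],"spin": 0,"jaw": 0}
    - {"offset": [8.1,-32.6,0],"spin": 0,"jaw": 0}
    - {"offset": [8.1,-32.6,0],"spin": 0,"jaw": 0}
    - {"offset": [8.1,-32.6,0],"spin": 0,"jaw": 0}
    - {"offset": [8.1,-32.6,0],"spin": 0,"jaw": 0}
    - {"offset": [8.1,-32.6,0],"spin": 0,"jaw": 0}
    - {"offset": [8.1,-32.6,0],"spin": 0,"jaw": 0}
    - {"offset": [8.1,-32.6,0],"spin": 0,"jaw": 0}
    - {"offset": [8.1,-32.6,0],"spin": 0,"jaw": 0}
    - {"offset": [8.1,-32.6,0],"spin": 0,"jaw": 0}
    - {"offset": [8.1,-32.6,0],"spin": 0,"jaw": 0}
    - {"offset": [8.1,-32.6,0],"spin": 0,"jaw": 0}
    - {"offset": [5,-20,0],"spin": 0,"jaw": 0}
    - {"offset": [3,-13,0],"spin": 0,"jaw": 0}

```text
clock: 12.85
eef_pos: [529.1, -318.5, 378.1]
eef_rot: [3.141, -0.001, -2.889]
wrist_force: [-0.1, 0.5, -2.0]
finger_gap: 13.7
```

Emit:
drive_tool:
  rows:
    - {"offset": [0,0,0],"spin": 5,"jaw": 0}
    - {"offset": [0,0,0],"spin": 6,"jaw": 0}
    - {"offset": [0,0,0],"spin": 6,"jaw": 0}
    - {"offset": [0,0,0],"spin": 6,"jaw": 0}
    - {"offset": [0,0,0],"spin": 3.5,"jaw": 0}
    - {"offset": [0,0,0],"spin": 0,"jaw": 0}
    - {"offset": [0,0,0],"spin": 0,"jaw": 0}

```text
clock: 13.55
eef_pos: [529.8, -316.5, 378.6]
eef_rot: [3.142, -0.0, 2.935]
wrist_force: [0.6, -0.9, -2.7]
finger_gap: 13.7
```

```bash
cat >> bk.py <<'E'
c=cam('wrist');P=cloud(c);C=c['color'].astype(int)
for n in('wrist','side','scene'):
    c=cam(n);P=cloud(c);C=c['color'].astype(int)
    k=(np.hypot(P[...,0]-530,P[...,1]+318)<125)&(P[...,2]<35)&(P[...,2]>-4)
    r=k&(P[...,2]>15)&(P[...,2]<28);w=k&(C.min(2)>150)
    for q in(r,w):
        if q.sum()>30:print('tray',n,q.sum(),cv2.minAreaRect(P[q][:,:2].astype(np.float32)),np.median(P[q][:,2]))
E
python3 bk.py
```

```text
[ 529.83009475 -316.45680665  378.58803757] [ 3.14150833e+00 -1.32689365e-04  2.93527233e+00] 13.660561243551488 [ 0.59153389 -0.8535117  -2.65104119]
scene 1069 ((531.1100463867188, -317.51959228515625), (88.13925170898438, 121.78244018554688), 78.03778076171875) zmin [ 0.75508013  2.12903097 47.58302074]
side 3430 ((530.769775390625, -318.1684265136719), (81.38639831542969, 122.60125732421875), 78.19599914550781) zmin [-0.16669349  1.19985546 45.53785073]
 tilt [-6.02477355e-04  3.38739144e-03  2.18916865e+02]
wrist 8997 ((530.1699829101562, -316.95587158203125), (79.98648071289062, 120.78697967529297), 78.01148986816406) zmin [ 1.39086845  1.88060498 44.63378548]
tray wrist 702 ((457.9626770019531, -303.5265808105469), (130.28590393066406, 34.41088104248047), 78.11318969726562) 21.307938886237245
tray wrist 1869 ((460.2169494628906, -304.0960998535156), (119.35711669921875, 27.836811065673828), 78.11189270019531) 4.181403879951735
tray side 817 ((529.0974731445312, -319.71893310546875), (131.4591522216797, 182.5000762939453), 78.46165466308594) 21.457361599429586
tray side 3952 ((530.5003051757812, -317.0832824707031), (119.3264389038086, 173.20419311523438), 77.48136138916016) 4.6927285652910165
tray scene 413 ((530.0059814453125, -318.14691162109375), (137.8263397216797, 181.03506469726562), 76.99690246582031) 21.838632591582527
tray scene 1360 ((529.4064331054688, -316.1312255859375), (137.84910583496094, 173.08773803710938), 78.67041015625) 6.771034441341309
```

View pics/bk_wrist.png

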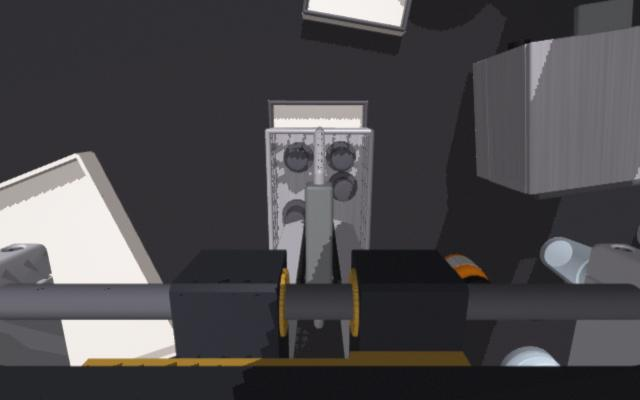

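The wrist view shows the basket (320,190) over the tray, aligned with its rim (320,110). The tray is at (529.2,-318.5), 78.1°, and the basket at (530.2,-317), 78.0°. I make a small correction and lower.

Emit:
drive_tool:
  rows:
    - {"offset": [0.7,-1.7,10],"spin": 0,"jaw": 0}
    - {"offset": [0,0,20],"spin": 0,"jaw": 0}
    - {"offset": [0,0,25],"spin": 0,"jaw": 0}
    - {"offset": [0,0,25],"spin": 0,"jaw": 0}
    - {"offset": [0,0,20],"spin": 0,"jaw": 0}
    - {"offset": [0,0,15],"spin": 0,"jaw": 0}
    - {"offset": [0,0,12],"spin": 0,"jaw": 0}
    - {"offset": [0,0,10],"spin": 0,"jaw": 0}
    - {"offset": [0,0,8],"spin": 0,"jaw": 0}
    - {"offset": [0,0,5],"spin": 0,"jaw": 0}
    - {"offset": [0,0,0],"spin": 0,"jaw": 0}
    - {"offset": [0,0,0],"spin": 0,"jaw": 0}
    - {"offset": [0,0,0],"spin": 0,"jaw": 0}

```text
clock: 15.2
eef_pos: [529.0, -318.2, 229.2]
eef_rot: [-3.141, 0.001, 2.933]
wrist_force: [-0.2, 0.7, -2.8]
finger_gap: 13.7
```

```bash
python3 bk.py; python3 - <<'E'
from h import *
c=cam('side');W=cloud(c)
m=(W[...,0]>460)&(W[...,0]<580)&(abs(W[...,1]+32)<55)&(W[...,2]>90)&(W[...,2]<250);P=W[m]
print('lid',np.percentile(P[:,2],[1,50,99]),np.linalg.svd(P-P.mean(0),full_matrices=False)[2][2])
cv2.imwrite('pics/s9.png',c['color'])
E
```

```text
[ 529.04217264 -318.1955272   229.24351253] [-3.14121384e+00  8.92492157e-04  2.93305249e+00] 13.676612651026865 [-0.18194678  0.68654269 -2.79723681]
scene 1026 ((531.868896484375, -316.297607421875), (132.0858612060547, 120.5304946899414), 78.00907135009766) zmin [-5.64341761 -4.27392737 47.70670674]
side 2901 ((530.0437622070312, -319.8411865234375), (130.74378967285156, 122.31099700927734), 78.06950378417969) zmin [-5.53849737 -4.68740297 45.73831282]
 tilt [1.08780606e-03 2.66807418e-03 6.93744418e+01]
wrist 10289 ((529.3455810546875, -318.5164794921875), (130.296875, 120.45193481445312), 78.0904769897461) zmin [-5.75019059 -5.23659929 44.36677232]
tray wrist 3837 ((528.3175659179688, -318.3018798828125), (130.7298126220703, 178.2921600341797), 78.02166748046875) 21.608096869014894
tray wrist 10774 ((516.1663818359375, -310.8089904785156), (132.2093963623047, 151.13206481933594), 78.93074798583984) 4.9267872683715055
tray side 1130 ((528.9765014648438, -319.4437255859375), (130.8604278564453, 183.02484130859375), 78.00005340576172) 22.35190008365751
tray side 2058 ((529.436279296875, -318.6835632324219), (120.83589172363281, 173.2217559814453), 78.09593200683594) 5.189796709117669
tray scene 368 ((530.490234375, -317.09918212890625), (137.2112579345703, 180.87139892578125), 77.4911880493164) 22.017675108265944
tray scene 781 ((524.5135498046875, -342.91619873046875), (186.94290161132812, 172.88198852539062), 79.01666259765625) 7.368658403575243
lid [124.78090726 128.11924102 131.60344371] [ 6.81363332e-04 -5.08212842e-04  9.99999639e-01]
```

View pics/s9.png

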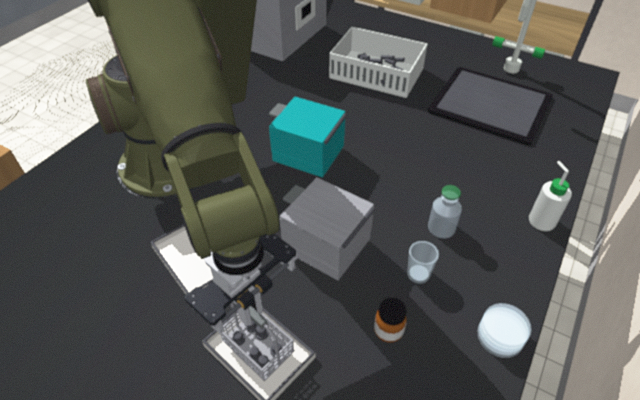

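The basket hangs centred in the tray (240,345), about 21 mm above the floor. The lid is flat at 128 mm and the glassware is where it was. Handing in.

```bash
python3 -c "
from cell import manip
print(manip.sign_off(), manip.read_state()['clock'])"
```

```text
the job is handed in; nothing more can be done
the job is handed in; nothing more can be done
```

The lid is shut and the basket is hanging in the gripper over the white tray. I handed the job in at about 15.6 s; it reports no verdict.

**What I did**
- I pushed the lid down with closed fingertips until it met a hard stop, at about 27 N.
- I gripped the handle (jaw gap 14 mm) and carried the basket over the cleaner with its underside about 174 mm up.
- I turned it to match the tray and lowered it there. I chose the dark-rimmed tray farthest to the right, whose measured size is 180 × 130 mm.

**Last checks**
- **Lid:** flat at 128 mm, with a tilt of about 0.001 rad.
- **Centring:** the basket is within about 2 mm of the tray's centre, and its long axis within about 0.01 rad of the tray's.
- **Height:** the underside is about 21 mm above the tray floor. I worked this out from the tool height and the grip offset measured during the carry.
- **Level:** tilt below 0.01 rad, with the grip holding at a gap of 13.7 mm.
- **Glassware:** it looked unmoved in the last picture; I did not measure it again.

One check did not work at the end. With the basket down in the tray, the direct camera fit of its outline picked up the tray rim as well. The centring and angle therefore rest on the fits made above the tray, plus the tool pose.

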